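# Extend a bench magnifier's telescoping arm to the next snap-button hole

## Robot

A 7-joint arm with a two-finger parallel gripper is mounted at the origin on a cart in front of the work surface, level with it; the furniture and walls round the work are solid. World frame = base frame: x ahead of the robot, y to its left, z up, the work surface at z = 0. Lengths are in m, angles in rad, forces in N, time in s.
With the tool pointing down it reaches from about 0.4 to 0.875 m from the base axis. Payload 6.5 kg.
Tool frame: the origin (TCP) lies on the centre line of the jaws, within the pads' length; the fingertips stand 25 mm ahead of it and the grasp point (between the pads) lies 6 mm ahead of it (tips_ahead is the distance from the TCP to the fingertips, in m); z points along the fingers, y is the direction in which the jaws open and shut (so a half turn about z gives the same grasp; the last joint's range is limited). The gripper opens to 85 mm and grips with 20 to 120 N. Pads are 22 mm wide; open, the fingers measure 114 mm over their backs; the gripper's body (76 mm by 85 mm) begins 54 mm behind the grasp point. The pads swing forward as they close: fully open they stand 13 mm farther back than shut.
Start: joints at [1.216, 0.536, -0.004, 1.538, 0.003, 1.067, -0.071], TCP at [0.185, -0.623, 0.256] pointing down, gripper open.
Joint ranges: [-2.7, 2.7], [-0.37, 2.16], [-1.27, 1.26], [0.24, 2.4], [-1.31, 4.45], [0.19, 1.91], [-2.76, 2.76]. Speed limits (rad/s): [2.39, 2.39, 3.14, 3.14, 3.14, 3.14, 3.14].

## Interface

Orientations are given as a unit quaternion [w, x, y, z].
In Python, from cell import * gives the robot as it stands.
- The arm moves only by the shell command python3 -m inch 'ROWS' [FORCE]. ROWS is JSON, a list of rows, each a list of 7 numbers: the turn, a rotation vector about the world's x, y, z in rad, then the shift along the world's x, y, z in mm, then the gripper command: -1 is shut, 1 is fully open, values between are in proportion. In form: [[rx, ry, rz, tx, ty, tz, hand], ...]. A call has exactly 10 rows; each row shifts and turns the commanded pose from where the row before left it; what a row does not reach is not made up. A row lasts 1/8 s, in which the tool goes at most 62.5 mm and 10.7 degrees, less where a joint would pass 70% of its speed; a pose out of reach is approached as far as the arm can. A call is refused whole if a number of a shift passes 62.5 or a number of a turn 0.188, either way. A call with a gripper value outside its range is refused whole. The fingers move at their own pace and stop on an object; FORCE is the grip in N (left out, the last holds). Time passes only in rows, so rows that do not move let the fingers close, or fill a call up. It gives the time, the measured TCP pose, the force and the opening at its end, in the units of the state.
- get_state(): the state, without advancing time (a new reading comes with each control period).
- camera(name): name is "scene" or "top" or "wrist"; returns the picture (384x512x3 uint8, red, green, blue); there is no depth.
- camera_params(name): a dict with "camera_matrix" (3x3 intrinsics, pixels), "xyz" and "rotation" of the camera in the world. Camera axes: x right, y up, looking along -z (the intrinsics and any distortion apply to the point x, -y, -z); pixel columns grow to the right and rows downward; lengths in m; the calibration is good to about 2 mm. The wrist camera is an equidistant fisheye: a pixel r from the principal point sees the ray r / f radians off the axis. A picture is of the moment at which its call begins: read the wrist's pose just before it. camera_params takes no time and is no camera call; for the wrist camera it gives the pose at the moment of the call.
- sign_off(): hands the job in, once; it reports no verdict.
The state is a dict: "time_s": time; "q": joint angles; "qd": joint speeds; "effort": joint torques, N m; "tcp_pos": TCP position; "tcp_rot": TCP orientation; "wrist_force": force on the tool from outside, world axes, zero at the start; "wrist_torque": the same for the moment, N m; "width": finger opening in m.
Only numpy, scipy, OpenCV 4.12 (cv2) and the standard library are available. Lean on these libraries where they do the work, as an engineer would, in place of code of your own. Each camera call takes 0.05 s, during which the arm holds its last target.

## Task

The bench magnifier's arm is one hole too short for the petri dish. Pinch the arm so that the red snap button is pressed flush with the white sleeve, draw the sleeve outward until the button snaps out of the next hole and locks, and let go, so that the lens hangs over the dish. Pull gently, never forcing the sleeve against the button, keep off the lens, and leave the dish and the other things on the bench where they are.

Things in the scene. Friction and masses are not known exactly. Their poses are not given: they have to be found in the camera images.
- stand: Fixed magnifier stand: grey foot 90x70x14 mm, steel post, black clamp head 40x36x42 mm, and a horizontal square aluminium inner tube held 200 mm above the bench. Origin: underside of the foot, below the post. Its x axis points along the arm, outward to the lens; z is up. The button is on the side that faces its -y axis (towards the robot). Nothing stands above the arm
- button_seat (a point): Point on the arm's centre line beside the red button, 115 mm along x from the post's axis, 200 mm above the bench; it does not move with the sleeve. Its axes are the stand's. The white sleeve round it is a square tube 26x26 mm (faces 13 mm either side of this point), 2 mm wall; retracted, it reaches from 88 mm on the post's side of this point to 77 mm on the lens's side
- snap_button (a joint): Red domed spring button, 12 mm across, in the inner tube, standing 5 mm out of the sleeve's face in a 14 mm hole. 0 = fully out (locks the sleeve), 0.005 = flush with the face, 0.007 = under the 2 mm wall (m). Spring 3.5 N out, 5 N flush. Pressed flush, a pull of 6 to 10 N makes the hole's edge ride over its dome. It bears 12 N against a hole's edge, no more
- sleeve (a joint): Travel of the white sleeve and lens outward along the stand's x axis (m): 0 = retracted, in its first hole (1 mm of play). Sliding friction 3 N. The next hole is in a brass index plate set differently each time: travel 43 to 70 mm, until the button snaps out and stops the sleeve. End of travel 80 mm. Pads moving with the sleeve leave the button after some 20 mm, so it can snap out
- lens: Magnifying lens at the sleeve's end: 74 mm round black frame, lying level. Origin: where its stem leaves the sleeve, 55 mm from the lens's centre. Not to be touched
- lens_centre (a point): Centre of the lens; it starts 135 mm outward of the button along the arm and moves with the sleeve, 200 mm above the bench
- dish_centre (a point): Centre of the red petri dish, 56 mm across and 14 mm high, lying loose on the bench below the place where the lens will be
- stain_jar: Purple jar, 53 mm across, 100 mm high, standing loose on the bench; bystander; origin under its centre
- slide_box: Blue box 92x99x36 mm; loose bystander; origin under its centre
- marker: Blue marker 13x125x14 mm lying on the bench; loose bystander
- timer: White timer 68x62x19 mm; loose bystander
- oil_bottle: Small dropper bottle with black cap, 26 mm across, 66 mm high; loose bystander
- forceps: Steel forceps 15x124x8 mm lying on the bench; loose bystander
- coverglass: White small box 27x27x16 mm; loose bystander
Not all that is in view belongs to the job. What is meant by the part that bears dish_centre is not black, and is the larger of those in its own colour.

How it is judged:
On the way:
1. the button is pressed flush while the sleeve still stands at its first hole (value of joint snap_button above 0.0035 m and value of joint sleeve below 0.006 m), for 0.02 s.
At the end, for the whole second after the job is handed in: The sleeve stands still 40 to 73 mm out, the red button has snapped out of the next hole (within 1.5 mm of fully out), and the lens's centre is within 22 mm of the dish's centre seen from above (value of joint sleeve between 0.04 and 0.073 m and value of joint snap_button below 0.0015 m and velocity of joint sleeve between -0.005 and 0.005 m/s and horizontal distance between lens_centre and dish_centre below 0.022 m); the robot touches nothing.
It fails at once if the sleeve is forced against the button (more than 12 N between them) (contact force between snap_button and sleeve above 12 N).
It fails at once if the robot touches the lens (contact force between any of the fingers, the arm and lens above 0.5 N).
It fails at once if the petri dish is shifted by more than 10 mm (distance of dish_centre from where it was at the start of the episode above 0.01 m).
It fails at once if another thing on the bench is shifted by more than 20 mm (distance of any of stain_jar, slide_box, marker, timer, oil_bottle, forceps, coverglass from where it was at the start of the episode above 0.02 m).
It also fails if it takes over 61 s, if anything falls off the work surface, if the arm or the gripper's body presses on something with over 40 N, if the wrist force passes 120 N, or if a joint passes its speed limit or range.

## Working session

There is one attempt and no reset: what is moved stays moved. The work goes in short steps, Python scripts to look and compute and a shell command to move; the robot and the scene stay as the last step left them, time stands still between calls to the robot, and variables do not carry over. Pictures are saved under pics/ and viewed, and the job is handed in when it is done.

```bash
ls; mkdir -p pics
python3 - <<'E'
from cell import *
import cv2
s=get_state();print(s)
for n in ["scene","top","wrist"]:
    p=camera_params(n);print(n,p)
    cv2.imwrite(f"pics/{n}0.png",camera(n)[:,:,::-1])
E
```

```text
pics
{'time_s': 0.0, 'q': array([ 1.21582083,  0.53717723, -0.00446053,  1.53890686,  0.00263365,
        1.06728739, -0.07121479]), 'qd': array([ 0.00180267,  0.00138816,  0.00071291,  0.00124652,  0.00012326,
        0.00065961, -0.00116461]), 'effort': array([ 6.01842967e-04, -5.83403563e+01,  1.04803775e+00, -2.59107900e+01,
        1.22507897e-02,  9.44007304e-03, -4.43535214e-06]), 'tcp_pos': array([ 0.18492214, -0.6225094 ,  0.25539253]), 'tcp_rot': array([-8.63616507e-04,  9.89587154e-01,  1.43932198e-01, -2.00462410e-04]), 'wrist_force': array([ 0.06346847, -0.0081717 , -0.68194254]), 'wrist_torque': array([-0.02945201, -0.03489541,  0.04161564]), 'width': 0.08542994568994673}
scene {'camera_matrix': array([[482.59329307,   0.        , 255.13071424],
       [  0.        , 482.59329307, 193.91266026],
       [  0.        ,   0.        ,   1.        ]]), 'xyz': array([-0.43604312, -0.64586609,  1.1392374 ]), 'rotation': array([ 0.79184173,  0.35937234, -0.19724174, -0.45269625])}
top {'camera_matrix': array([[413.64556155,   0.        , 258.04590568],
       [  0.        , 413.64556155, 184.52742057],
       [  0.        ,   0.        ,   1.        ]]), 'xyz': array([ 0.22851982, -0.04210362,  1.65532288]), 'rotation': array([-0.68831914, -0.07038143,  0.07202057,  0.71838447])}
wrist {'camera_matrix': array([[297.31863964,   0.        , 252.57415366],
       [  0.        , 297.31863964, 192.82121671],
       [  0.        ,   0.        ,   1.        ]]), 'xyz': array([ 0.24931048, -0.60334954,  0.37276982]), 'rotation': array([ 0.7944935 , -0.10500634,  0.07922835, -0.59285464])}
```

View pics/scene0.png

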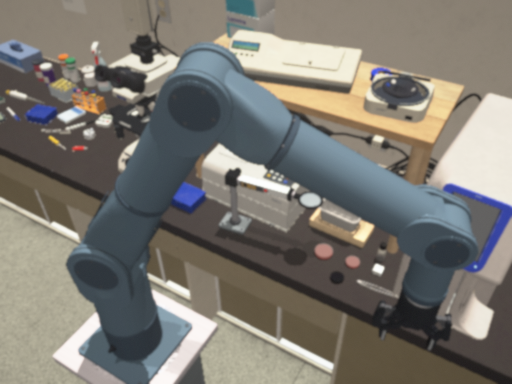

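View pics/top0.png

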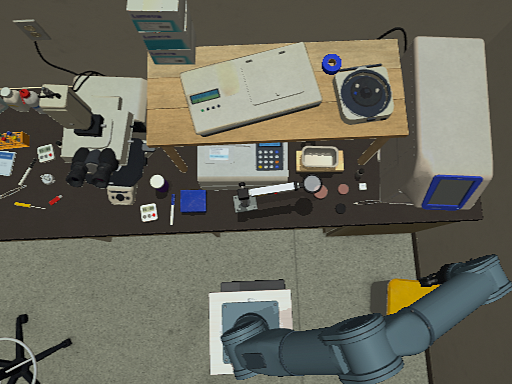

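View pics/wrist0.png

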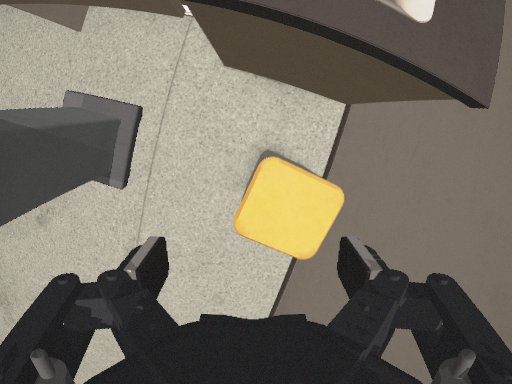

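Run:
```python
import cv2
a=cv2.imread("pics/top0.png")[140:230,220:380]
cv2.imwrite("pics/topc.png",cv2.resize(a,None,fx=5,fy=5,interpolation=cv2.INTER_CUBIC))
a=cv2.imread("pics/scene0.png")[150:300,200:410]
cv2.imwrite("pics/scenec.png",cv2.resize(a,None,fx=3.8,fy=3.8,interpolation=cv2.INTER_CUBIC))
```

```text
(no output)
```

View pics/topc.png

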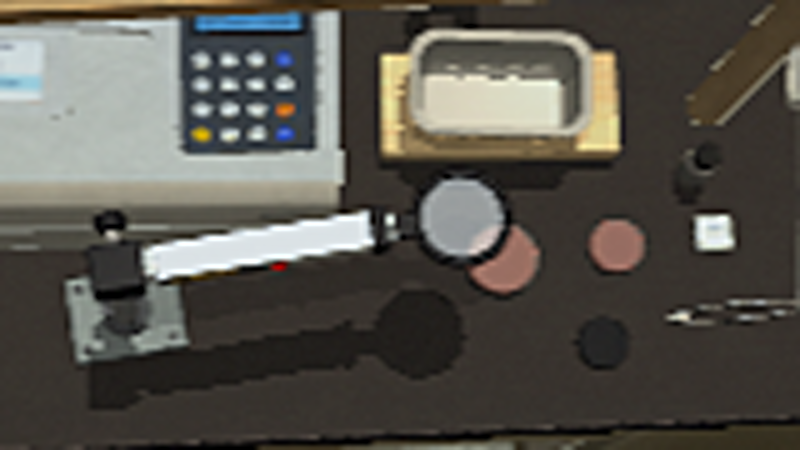

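View pics/scenec.png

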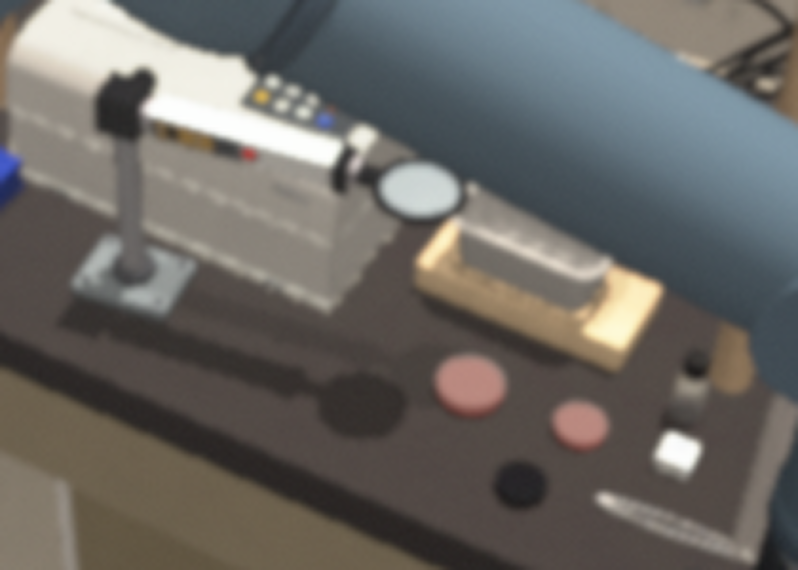

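```bash
cat > h.py <<'E'
import numpy as np, cv2
from scipy.spatial.transform import Rotation as R
def rays(p,uv,fish=False):
    K=p["camera_matrix"];uv=np.atleast_2d(np.float64(uv))
    if fish: n=cv2.fisheye.undistortPoints(uv[:,None],K,np.zeros(4))[:,0]
    else: n=cv2.undistortPoints(uv[:,None],K,None)[:,0]
    d=np.c_[n[:,0],-n[:,1],-np.ones(len(n))]
    w,x,y,z=p["rotation"]
    return R.from_quat([x,y,z,w]).apply(d)
def onz(p,uv,z,fish=False):
    d=rays(p,uv,fish); c=p["xyz"]
    return c+d*((z-c[2])/d[:,2])[:,None]
def tri(p1,u1,p2,u2,f1=False,f2=False):
    A=np.zeros((3,3));b=np.zeros(3)
    for p,u,f in((p1,u1,f1),(p2,u2,f2)):
        d=rays(p,u,f)[0];d/=np.linalg.norm(d);M=np.eye(3)-np.outer(d,d);A+=M;b+=M@p["xyz"]
    return np.linalg.solve(A,b)
E
python3 - <<'E'
from cell import *
from h import *
pt=camera_params("top");ps=camera_params("scene")
c=lambda x,y:(220+(x+.5)/5-.5,140+(y+.5)/5-.5)
s=lambda x,y:(200+(x+.5)/3.8-.5,150+(y+.5)/3.8-.5)
print("button",tri(pt,c(279,267),ps,s(249,154)))
print("lens",tri(pt,c(463,218),ps,s(420,190)), onz(pt,[c(463,218)],.2))
print("dish",onz(pt,[c(505,258)],.014),onz(ps,[s(471,382)],.014))
print("foot c",onz(pt,[c(66,283),c(180,275),c(189,344),c(80,361)],.014))
print("sleeve top corners",onz(pt,[c(145,245),c(155,281),c(370,211),c(375,244)],.213))
print("small dish",onz(pt,[c(617,245)],.014))
# tray & block heights, device
print(onz(pt,[c(380,158),c(340,180),c(345,150)],.0))
E
```

```text
button [ 0.49183531 -0.11243522  0.20352973]
lens [ 0.521497   -0.24549198  0.20316728] [[ 0.522519  -0.2464665  0.2      ]]
dish [[ 0.52573169 -0.30417763  0.014     ]] [[ 0.52552289 -0.30198934  0.014     ]]
foot c [[ 0.52045478  0.05048173  0.014     ]
 [ 0.52305625 -0.04152897  0.014     ]
 [ 0.46669185 -0.04640811  0.014     ]
 [ 0.4567262   0.04121768  0.014     ]]
sleeve top corners [[ 0.51003894 -0.01765172  0.213     ]
 [ 0.48379437 -0.02373913  0.213     ]
 [ 0.52782248 -0.17879364  0.213     ]
 [ 0.50375129 -0.18091035  0.213     ]]
small dish [[ 0.53251392 -0.39534712  0.014     ]]
[[ 0.61613508 -0.20985302  0.        ]
 [ 0.59903189 -0.17594652  0.        ]
 [ 0.62412563 -0.18149476  0.        ]]
```

```bash
python3 -m inch '[[0,0,0.14,15,40,10,1],[0,0,0.14,22,46,10,1],[0,0,0.14,22,46,10,1],[0,0,0.14,22,46,10,1],[0,0,0.14,22,46,10,1],[0,0,0.14,22,46,0,1],[0,0,0.14,22,46,0,1],[0,0,0.14,22,46,0,1],[0,0,0.14,22,46,0,1],[0,0,0.14,20,46,0,1]]'
python3 - <<'E'
from cell import *
import cv2
p=camera_params("wrist");import pickle;s=get_state();print(s["q"],s["tcp_rot"],p)
pickle.dump(p,open("pw1","wb"))
cv2.imwrite("pics/wrist1.png",camera("wrist")[:,:,::-1])
a=camera("scene")[:,:,::-1]
cv2.imwrite("pics/scene1.png",a)
cv2.imwrite("pics/scene1c.png",cv2.resize(a[170:290,210:390],None,fx=4.4,fy=4.4,interpolation=cv2.INTER_CUBIC))
E
```

```text
time_s: 1.4
tcp_pos: [0.3965, -0.1675, 0.3064]
tcp_rot: [0.0, 0.662, 0.749, -0.0]
wrist_force: [0.2, 0.8, 0.1]
width: 0.0852
[ 0.78171793  0.13004022 -0.52381714  2.00227901  0.0761774   1.02749488
  0.34471723] [ 2.16269431e-04  6.62472714e-01  7.49086012e-01 -5.10473249e-05] {'camera_matrix': array([[297.31863964,   0.        , 252.57415366],
       [  0.        , 297.31863964, 192.82121671],
       [  0.        ,   0.        ,   1.        ]]), 'xyz': array([ 0.38950809, -0.10141564,  0.42360086]), 'rotation': array([ 0.98941628, -0.13163866, -0.00834318,  0.06047372])}
```

View pics/wrist1.png

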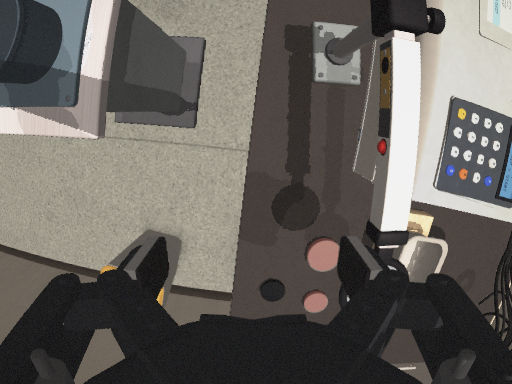

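View pics/scene1c.png

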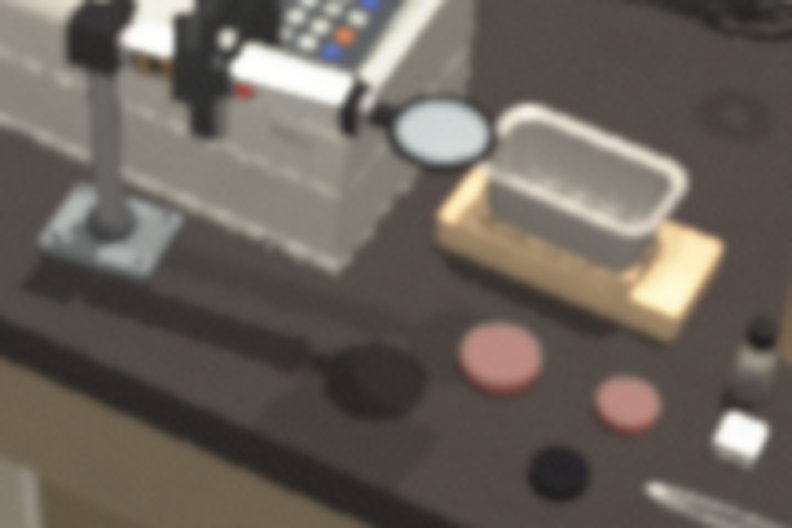

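Run:
```python
import cv2
a=cv2.imread("pics/wrist1.png")[20:250,330:450]
cv2.imwrite("pics/w1c.png",cv2.resize(a[:150,20:110],None,fx=4,fy=4,interpolation=cv2.INTER_CUBIC))
cv2.imwrite("pics/w1d.png",cv2.resize(a[90:],None,fx=4,fy=4,interpolation=cv2.INTER_CUBIC))
```

```text
(no output)
```

View pics/w1c.png

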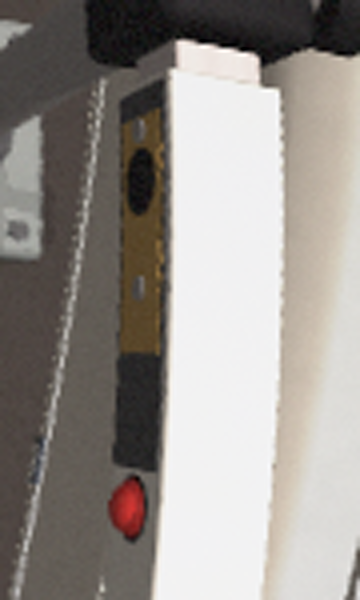

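View pics/w1d.png

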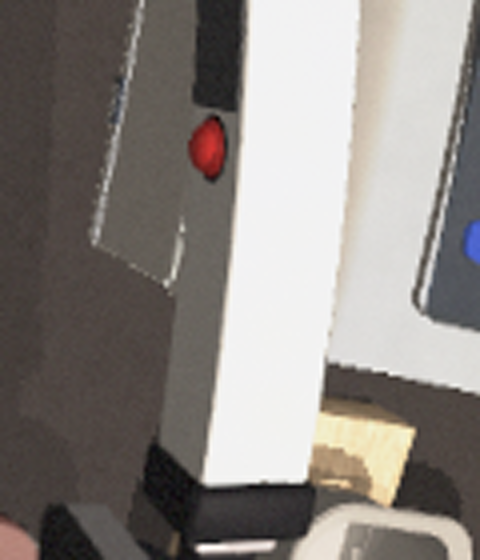

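Run:
```python
from h import *
import pickle
p=pickle.load(open("pw1","rb"))
c=lambda x,y:(350+(x+.5)/4-.5,20+(y+.5)/4-.5)
d=lambda x,y:(330+(x+.5)/4-.5,110+(y+.5)/4-.5)
h,b=onz(p,[c(140,181),c(135,506)],.2,True);print("hole",h,"but hole",b,np.linalg.norm(h-b))
b2=onz(p,[c(122,507)],.2,True);print(b2)
k=onz(p,[c(168,70),c(280,88),d(202,487),d(308,484)],.213,True);print(k)
m0=(k[0]+k[1])/2;m1=(k[2]+k[3])/2;u=(m1-m0)[:2];print(m0,m1,np.linalg.norm(u),u/np.linalg.norm(u))
l=k[2]-k[0];r=k[3]-k[1];print(l/np.linalg.norm(l),r/np.linalg.norm(r))
print("dish",onz(p,[(323,255)],.014,True))
```

```text
hole [ 0.48788045 -0.04479225  0.2       ] but hole [ 0.49673017 -0.11008671  0.2       ] 0.06589145256698938
[[ 0.49384748 -0.11077571  0.2       ]]
[[ 0.48598321 -0.02431889  0.213     ]
 [ 0.51134392 -0.02051906  0.213     ]
 [ 0.50417651 -0.17777393  0.213     ]
 [ 0.52981923 -0.17503871  0.213     ]]
[ 0.49866357 -0.02241898  0.213     ] [ 0.51699787 -0.17640632  0.213     ] 0.1550749740247516 [ 0.11822863 -0.9929864 ]
[ 0.11773332 -0.99304525  0.        ] [ 0.11872044 -0.99292772  0.        ]
dish [[ 0.52526586 -0.29840585  0.014     ]]
```

Run:
```python
from h import *
from cell import camera_params
import pickle
p=pickle.load(open("pw1","rb"));pt=camera_params("top");ps=camera_params("scene")
d=lambda x,y:(330+(x+.5)/4-.5,110+(y+.5)/4-.5)
c=lambda x,y:(220+(x+.5)/5-.5,140+(y+.5)/5-.5)
s=lambda x,y:(200+(x+.5)/3.8-.5,150+(y+.5)/3.8-.5)
print(onz(p,[d(95,245)],0,True), onz(p,[d(168,288)],0.02,True))
# panel corner top: wrist full (439,187) near-left corner ; top crop (180,152)?
print(tri(pt,c(315,150),p,(494,204),False,True), tri(pt,c(180,152),p,(437,183),False,True))
print(onz(pt,[c(100,215),c(340,182),c(340,155)],.15))
```

```text
[[ 0.55036726 -0.16278854  0.        ]] [[ 0.57492652 -0.17164292  0.02      ]]
[ 0.56010464 -0.13363803  0.27372395] [ 0.56573997 -0.08854316  0.20853984]
[[ 0.5464818   0.01598989  0.15      ]
 [ 0.5639301  -0.1637312   0.15      ]
 [ 0.58459834 -0.1649075   0.15      ]]
```

Run:
```python
from h import *
from cell import camera_params
import pickle,cv2
p=pickle.load(open("pw1","rb"));pt=camera_params("top");ps=camera_params("scene")
c=lambda x,y:(220+(x+.5)/5-.5,140+(y+.5)/5-.5)
s=lambda x,y:(210+(x+.5)/4.4-.5,170+(y+.5)/4.4-.5)
print("orange",tri(pt,c(285,108),p,(463,174),False,True),tri(pt,c(285,108),ps,s(346,44)))
print("yellow",tri(pt,c(201,133),p,(461,114),False,True))
a=cv2.imread("pics/wrist1.png")[40:260,350:512]
cv2.imwrite("pics/w1e.png",cv2.resize(a,None,fx=2.7,fy=2.7,interpolation=cv2.INTER_CUBIC))
```

```text
orange [ 0.61858865 -0.12380928  0.16552841] [ 0.62024852 -0.12438321  0.15623994]
yellow [ 0.60282735 -0.0613813   0.16237341]
```

View pics/w1e.png

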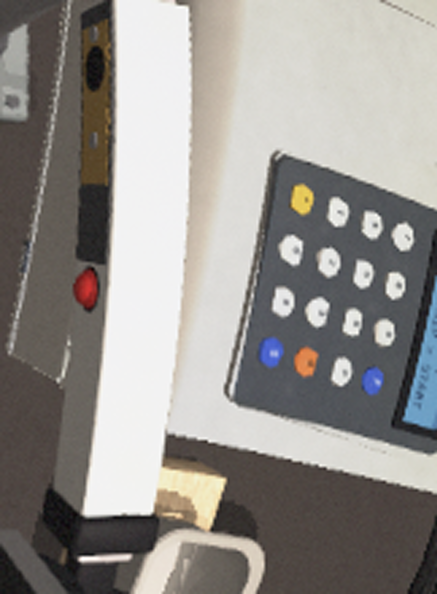

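```bash
python3 -m inch '[[0,0,0,20,10,0,0.4],[0,0,0,25,13,0,0.4],[0,0,0,25,13,0,0.4],[0,0,0,25,13,0,0.4],[0,0,0,16.5,7.5,0,0.4],[0,0,0,0,0,-10,0.4],[0,0,0,0,0,-15,0.4],[0,0,0,0,0,-15,0.4],[0,0,0,0,0,-10,0.4],[0,0,0,0,0,0,0.4]]' 30
python3 - <<'E'
from cell import *
import cv2,pickle
p=camera_params("wrist");s=get_state();print(s["q"],s["tcp_pos"],s["tcp_rot"],s["wrist_force"])
pickle.dump(p,open("pw2","wb"))
a=camera("wrist")[:,:,::-1]
cv2.imwrite("pics/wrist2.png",a)
cv2.imwrite("pics/w2c.png",cv2.resize(a,None,fx=1.5,fy=1.5,interpolation=cv2.INTER_CUBIC))
E
```

```text
time_s: 2.75
tcp_pos: [0.5069, -0.1127, 0.2553]
tcp_rot: [-0.001, 0.664, 0.748, -0.0]
wrist_force: [-0.5, 0.3, -0.5]
width: 0.0597
[ 0.57307058  0.36892272 -0.54620315  1.85709695  0.22731832  0.97941776
  0.04651127] [ 0.50685093 -0.11270498  0.25532413] [-7.96858485e-04  6.64240456e-01  7.47518393e-01 -4.84073646e-04] [-0.54802692  0.33526987 -0.48263245]
```

View pics/w2c.png

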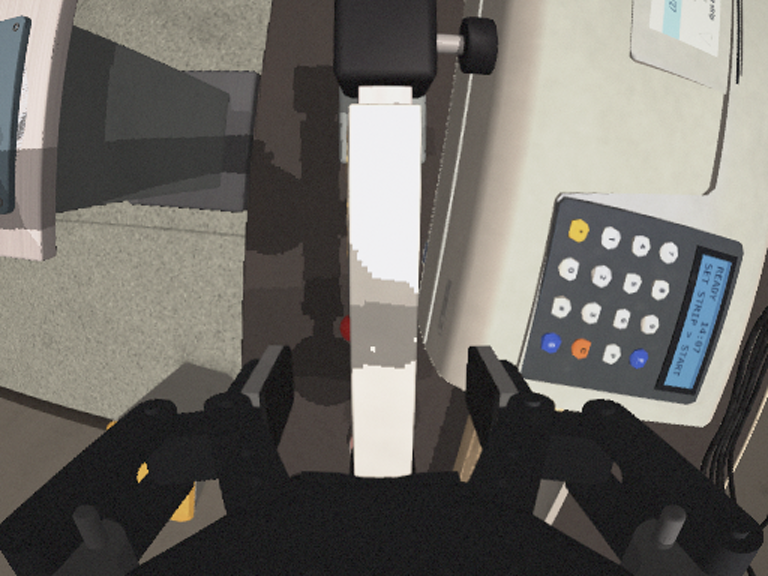

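Run:
```python
from h import *
import pickle
from cell import get_state
p=pickle.load(open("pw2","rb"));s=get_state()
c=lambda x,y:((x+.5)/1.5-.5,(y+.5)/1.5-.5)
k=onz(p,[c(350,105),c(421,105),c(354,470),c(413,470)],.213,True);print(k)
m0=(k[0]+k[1])/2;m1=(k[2]+k[3])/2;u=m1-m0;u/=np.linalg.norm(u);print(m0,m1,u)
print("seat",m0+.088*u)
b=onz(p,[c(345,329)],.2,True)[0];print("button",b,(b-m0)@u)
w,x,y,z=s["tcp_rot"];print(R.from_quat([x,y,z,w]).as_matrix())
```

```text
[[ 0.48714516 -0.02379359  0.213     ]
 [ 0.51199651 -0.02076608  0.213     ]
 [ 0.50387505 -0.17329226  0.213     ]
 [ 0.52993593 -0.17027825  0.213     ]]
[ 0.49957084 -0.02227984  0.213     ] [ 0.51690549 -0.17178526  0.213     ] [ 0.11517505 -0.99334521  0.        ]
seat [ 0.50970624 -0.10969421  0.213     ]
button [ 0.4936103 -0.1113756  0.2      ] 0.08781634280210877
[[-1.17665673e-01  9.93053134e-01 -5.12290863e-04]
 [ 9.93053254e-01  1.17665738e-01  9.73877601e-05]
 [ 1.56990303e-04 -4.97272912e-04 -9.99999864e-01]]
```

```bash
python3 -m inch '[[0,0,0,2.5,2.5,0,0.4],[0,0,0,0,0,-8,0.4],[0,0,0,0,0,-12,0.4],[0,0,0,0,0,-12,0.4],[0,0,0,0,0,-10,0.4],[0,0,0,0,0,-5,0.4],[0,0,0,0,0,0,0.4],[0,0,0,0,0,0,0.4],[0,0,0,0,0,0,0.2],[0,0,0,0,0,0,0.1]]' 30
python3 - <<'E'
from cell import *
import cv2,pickle
s=get_state();print(s["tcp_pos"],s["tcp_rot"],s["wrist_force"])
a=camera("wrist")[:,:,::-1]
cv2.imwrite("pics/w3c.png",cv2.resize(a,None,fx=1.5,fy=1.5,interpolation=cv2.INTER_CUBIC))
E
```

```text
time_s: 4.05
tcp_pos: [0.5103, -0.1101, 0.2095]
tcp_rot: [0.0, 0.664, 0.748, 0.0]
wrist_force: [-0.6, -0.9, 0.3]
width: 0.0474
[ 0.51026098 -0.11011913  0.20954758] [2.47211934e-04 6.64170062e-01 7.47581476e-01 7.02576780e-05] [-0.57468428 -0.87135101  0.28128084]
```

View pics/w3c.png

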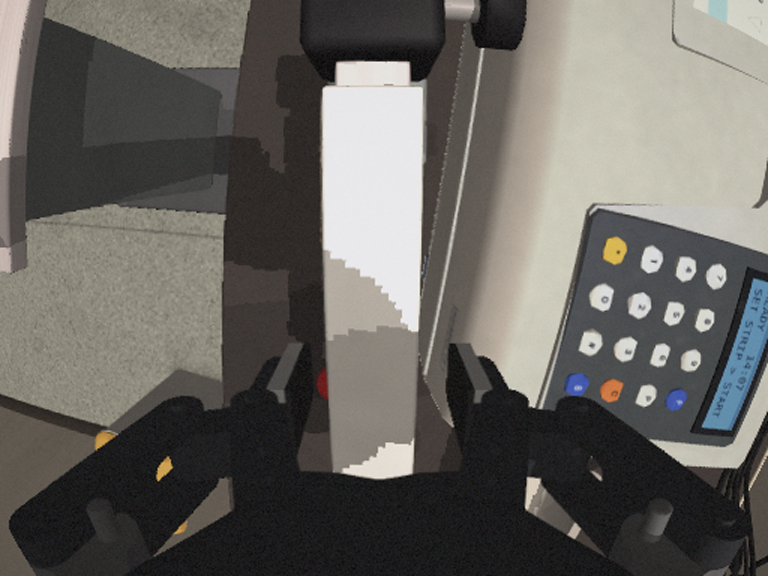

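```bash
python3 -m inch '[[0,0,0,0,0,0,0.0],[0,0,0,0,0,0,-0.1],[0,0,0,0,0,0,-0.2],[0,0,0,0,0,0,-0.3],[0,0,0,0,0,0,-0.4],[0,0,0,0,0,0,-0.5],[0,0,0,0,0,0,-0.7],[0,0,0,0,0,0,-1],[0,0,0,0,0,0,-1],[0,0,0,0,0,0,-1]]' 30
python3 - <<'E'
from cell import *
import cv2,pickle
s=get_state();print(s["tcp_pos"],s["tcp_rot"],s["wrist_force"])
a=camera("wrist")[:,:,::-1]
cv2.imwrite("pics/w4c.png",cv2.resize(a,None,fx=1.5,fy=1.5,interpolation=cv2.INTER_CUBIC))
E
```

```text
time_s: 5.35
tcp_pos: [0.5083, -0.1104, 0.209]
tcp_rot: [-0.001, 0.664, 0.747, -0.001]
wrist_force: [-8.2, -0.6, 5.2]
width: 0.0256
[ 0.50833042 -0.11036925  0.20895615] [-0.0013381   0.66444073  0.74733828 -0.00148778] [-8.16882065 -0.57009008  5.1642739 ]
```

View pics/w4c.png

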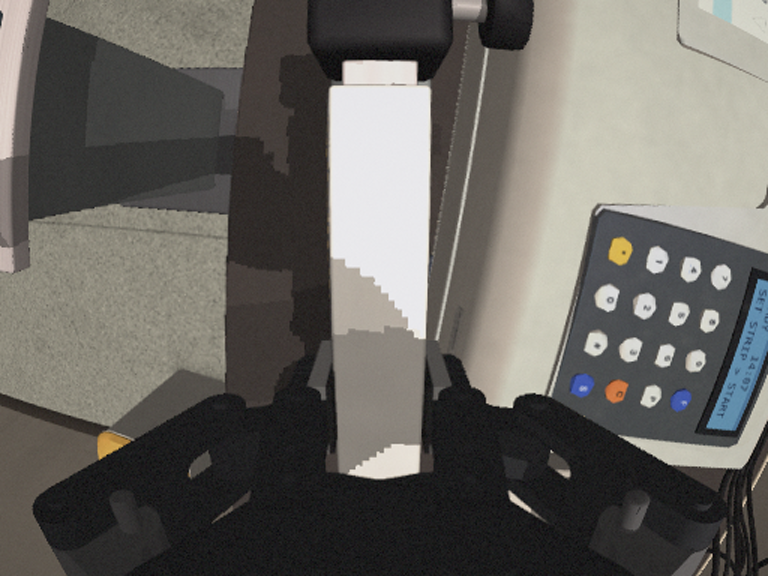

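```bash
python3 -m inch '[[0,0,0,-1,0,0.6,-1],[0,0,0,-0.9,0,0.6,-1],[0,0,0,0,0,0,-1],[0,0,0,0.04,-0.3,0,-1],[0,0,0,0.04,-0.3,0,-1],[0,0,0,0.04,-0.3,0,-1],[0,0,0,0.04,-0.3,0,-1],[0,0,0,0.04,-0.3,0,-1],[0,0,0,0.04,-0.3,0,-1],[0,0,0,0,0,0,-1]]' 30
```

```text
time_s: 6.65
tcp_pos: [0.5082, -0.1104, 0.2092]
tcp_rot: [-0.001, 0.664, 0.748, 0.001]
wrist_force: [4.8, 2.2, -20.5]
width: 0.0258
```

```bash
python3 -m inch '[[0,0,0,0.3,0,-0.5,-1],[0,0,0,0.3,0,-0.4,-1],[0,0,0,0.03,-0.3,0,-1],[0,0,0,0.03,-0.3,0,-1],[0,0,0,0.03,-0.3,0,-1],[0,0,0,0.03,-0.3,0,-1],[0,0,0,0,0,0,-1],[0,0,0,0,0,0,-1],[0,0,0,0,0,0,-1],[0,0,0,0,0,0,-1]]' 30
```

```text
time_s: 7.9
tcp_pos: [0.5084, -0.1119, 0.2091]
tcp_rot: [-0.001, 0.664, 0.748, -0.0]
wrist_force: [0.6, 5.4, -15.4]
width: 0.0254
```

```bash
python3 -m inch '[[0,0,0,0,0,-0.6,-1],[0,0,0,0,0,-0.6,-1],[0,0,0,0,0,0,-1],[0,0,0,0.03,-0.3,0,-1],[0,0,0,0.03,-0.3,0,-1],[0,0,0,0.03,-0.3,0,-1],[0,0,0,0,0,0,-1],[0,0,0,0,0,0,-1],[0,0,0,0,0,0,-1],[0,0,0,0,0,0,-1]]' 30
```

```text
time_s: 9.15
tcp_pos: [0.5085, -0.1129, 0.209]
tcp_rot: [-0.001, 0.664, 0.748, -0.0]
wrist_force: [-4.4, 5.6, -4.4]
width: 0.0255
```

```bash
python3 -m inch '[[0,0,0,-0.3,-0.3,-0.1,-1],[0,0,0,-0.3,-0.3,-0.1,-1],[0,0,0,0.03,-0.3,0,-1],[0,0,0,0.03,-0.3,0,-1],[0,0,0,0.03,-0.3,0,-1],[0,0,0,0,0,0,-1],[0,0,0,0,0,0,-1],[0,0,0,0,0,0,-1],[0,0,0,0,0,0,-1],[0,0,0,0,0,0,-1]]' 30
python3 - <<'E'
from cell import *
import cv2,pickle
s=get_state();print(s["tcp_pos"],s["tcp_rot"],s["wrist_force"])
a=camera("wrist")[:,:,::-1]
cv2.imwrite("pics/w5c.png",cv2.resize(a,None,fx=1.5,fy=1.5,interpolation=cv2.INTER_CUBIC))
E
```

```text
time_s: 10.4
tcp_pos: [0.5087, -0.114, 0.2091]
tcp_rot: [-0.001, 0.664, 0.748, 0.0]
wrist_force: [-2.6, 6.9, -4.3]
width: 0.0255
[ 0.5086547  -0.11398151  0.20905884] [-5.12715583e-04  6.63833486e-01  7.47880170e-01  3.03973614e-04] [-2.5563055   6.90737957 -4.33957361]
```

View pics/w5c.png

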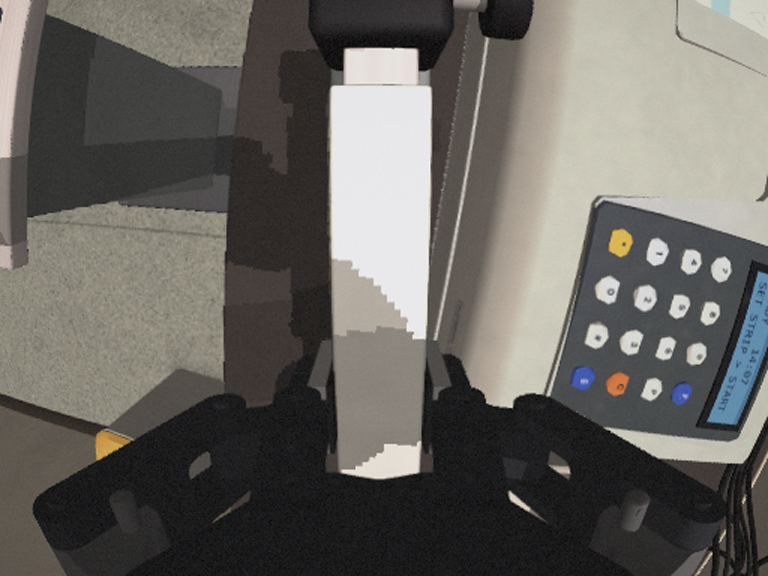

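```bash
python3 -m inch '[[0,0,0,-0.1,-0.4,-0.1,-1],[0,0,0,-0.1,-0.4,-0.1,-1],[0,0,0,0.04,-0.4,0,-1],[0,0,0,0.04,-0.4,0,-1],[0,0,0,0.04,-0.4,0,-1],[0,0,0,0.04,-0.4,0,-1],[0,0,0,0,0,0,-1],[0,0,0,0,0,0,-1],[0,0,0,0,0,0,-1],[0,0,0,0,0,0,-1]]' 30
```

```text
time_s: 11.7
tcp_pos: [0.5087, -0.1149, 0.209]
tcp_rot: [-0.001, 0.663, 0.748, 0.001]
wrist_force: [-3.0, 10.7, -3.9]
width: 0.0253
```

```bash
python3 -m inch '[[0,0,0,0,-0.2,0,-1],[0,0,0,0,-0.2,0,-1],[0,0,0,0,-0.2,0,-1],[0,0,0,0,-0.2,0,-1],[0,0,0,0,0,0,-1],[0,0,0,0,0,0,-1],[0,0,0,0,0,0,-1],[0,0,0,0,0,0,-1],[0,0,0,0,0,0,-1],[0,0,0,0,0,0,-1]]' 30
```

```text
time_s: 12.95
tcp_pos: [0.509, -0.1172, 0.209]
tcp_rot: [-0.0, 0.664, 0.748, 0.001]
wrist_force: [-2.5, 5.4, -4.2]
width: 0.0256
```

```bash
python3 -m inch '[[0,0,0,0.1,-0.5,0,-1],[0,0,0,0.1,-1,0,-1],[0,0,0,0.12,-1,0,-1],[0,0,0,0.18,-1.5,0,-1],[0,0,0,0.18,-1.5,0,-1],[0,0,0,0.18,-1.5,0,-1],[0,0,0,0.18,-1.5,0,-1],[0,0,0,0.18,-1.5,0,-1],[0,0,0,0.18,-1.5,0,-1],[0,0,0,0.18,-1.5,0,-1]]' 30
```

```text
time_s: 14.2
tcp_pos: [0.5107, -0.1315, 0.209]
tcp_rot: [0.0, 0.664, 0.748, 0.0]
wrist_force: [-3.0, 4.4, -0.6]
width: 0.0252
```

```bash
python3 -m inch '[[0,0,0,0.24,-2,0,-1],[0,0,0,0.24,-2,0,-1],[0,0,0,0.24,-2,0,-1],[0,0,0,0.24,-2,0,-1],[0,0,0,0.24,-2,0,-1],[0,0,0,0.24,-2,0,-1],[0,0,0,0.24,-2,0,-1],[0,0,0,0.24,-2,0,-1],[0,0,0,0.24,-2,0,-1],[0,0,0,0.12,-1,0,-1]]' 30
python3 - <<'E'
from cell import *
import cv2,pickle
p=camera_params("wrist");pickle.dump(p,open("pw6","wb"))
s=get_state();print(s["tcp_pos"],s["tcp_rot"],s["wrist_force"])
a=camera("wrist")[:,:,::-1]
cv2.imwrite("pics/w6c.png",cv2.resize(a,None,fx=1.5,fy=1.5,interpolation=cv2.INTER_CUBIC))
a=camera("scene")[:,:,::-1]
cv2.imwrite("pics/scene6c.png",cv2.resize(a[170:290,210:390],None,fx=4.4,fy=4.4,interpolation=cv2.INTER_CUBIC))
E
```

```text
time_s: 15.45
tcp_pos: [0.5129, -0.1507, 0.209]
tcp_rot: [0.0, 0.664, 0.748, 0.0]
wrist_force: [-3.2, 3.9, 0.4]
width: 0.0255
[ 0.51286387 -0.15065636  0.20900179] [3.42577486e-04 6.64149180e-01 7.47599993e-01 1.28658509e-05] [-3.23747237  3.85349964  0.44574515]
```

View pics/w6c.png

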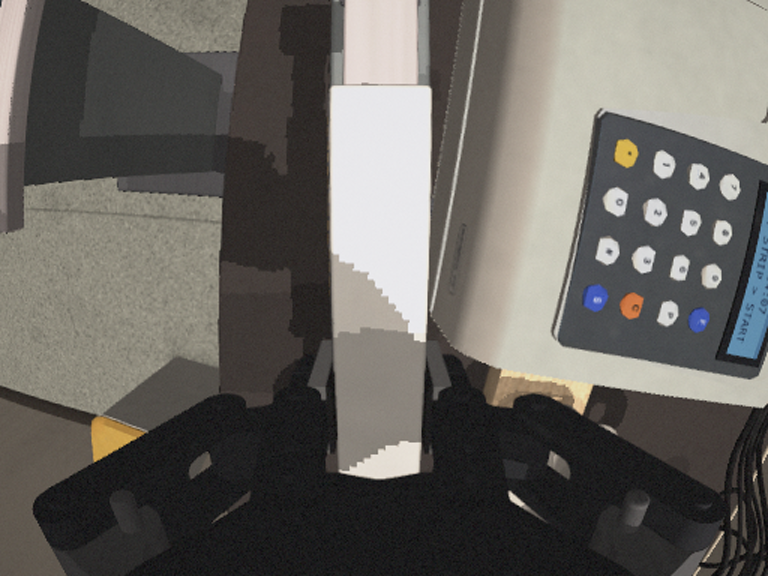

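View pics/scene6c.png

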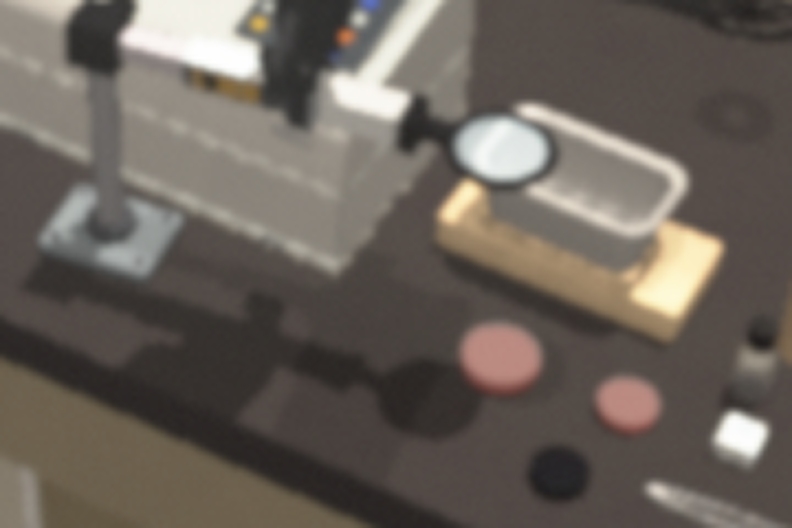

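```bash
python3 -m inch '[[0,0,0,0.1,-0.8,0,-1],[0,0,0,0.2,-1.5,0,-1],[0,0,0,0.2,-1.5,0,-1],[0,0,0,0.2,-1.5,0,-1],[0,0,0,0.2,-1.5,0,-1],[0,0,0,0.2,-1.5,0,-1],[0,0,0,0.2,-1.5,0,-1],[0,0,0,0.2,-1.5,0,-1],[0,0,0,0.2,-1.5,0,-1],[0,0,0,0.1,-1,0,-1]]' 30
```

```text
time_s: 16.8
tcp_pos: [0.5145, -0.1646, 0.209]
tcp_rot: [0.0, 0.664, 0.748, -0.0]
wrist_force: [-5.1, 4.3, 4.0]
width: 0.0251
```

```bash
python3 -m inch '[[0,0,0,-0.3,-0.6,0.1,-1],[0,0,0,-0.3,-0.6,0.1,-1],[0,0,0,0.07,-0.6,0,-1],[0,0,0,0.07,-0.6,0,-1],[0,0,0,0.07,-0.6,0,-1],[0,0,0,0.07,-0.6,0,-1],[0,0,0,0.07,-0.6,0,-1],[0,0,0,0.07,-0.6,0,-1],[0,0,0,0.07,-0.6,0,-1],[0,0,0,0.07,-0.6,0,-1]]' 30
```

```text
time_s: 18.05
tcp_pos: [0.5152, -0.1713, 0.2089]
tcp_rot: [0.001, 0.664, 0.747, 0.0]
wrist_force: [-0.8, 1.5, 5.0]
width: 0.0251
```

```bash
python3 -m inch '[[0,0,0,0.04,-0.3,0,-1],[0,0,0,0.04,-0.3,0,-1],[0,0,0,0.04,-0.3,0,-1],[0,0,0,0.04,-0.3,0,-1],[0,0,0,0.04,-0.3,0,-1],[0,0,0,0.04,-0.3,0,-1],[0,0,0,0,0,0,-1],[0,0,0,0,0,0,-1],[0,0,0,0,0,0,-1],[0,0,0,0,0,0,-1]]' 30
```

```text
time_s: 19.3
tcp_pos: [0.5155, -0.1742, 0.209]
tcp_rot: [0.002, 0.665, 0.747, -0.0]
wrist_force: [-0.2, -0.9, 6.1]
width: 0.0253
```

```bash
python3 -m inch '[[0,0,0,0.02,-0.2,0,-1],[0,0,0,0.02,-0.2,0,-1],[0,0,0,0.02,-0.2,0,-1],[0,0,0,0.02,-0.2,0,-1],[0,0,0,0.02,-0.2,0,-1],[0,0,0,0.02,-0.2,0,-1],[0,0,0,0,0,0,-1],[0,0,0,0,0,0,-1],[0,0,0,0,0,0,-1],[0,0,0,0,0,0,-1]]' 30
python3 - <<'E'
from cell import *
import cv2,pickle
s=get_state();print(s["tcp_pos"],s["tcp_rot"],s["wrist_force"])
a=camera("scene")[:,:,::-1]
cv2.imwrite("pics/scene7c.png",cv2.resize(a[165:215,220:330],None,fx=7,fy=7,interpolation=cv2.INTER_CUBIC))
E
```

```text
time_s: 20.55
tcp_pos: [0.5156, -0.1749, 0.209]
tcp_rot: [0.002, 0.665, 0.747, 0.0]
wrist_force: [1.2, -0.5, 5.5]
width: 0.0253
[ 0.51560657 -0.17494695  0.20895268] [1.53479507e-03 6.64526322e-01 7.47263282e-01 7.60579968e-06] [ 1.15689587 -0.54960044  5.47261123]
```

View pics/scene7c.png

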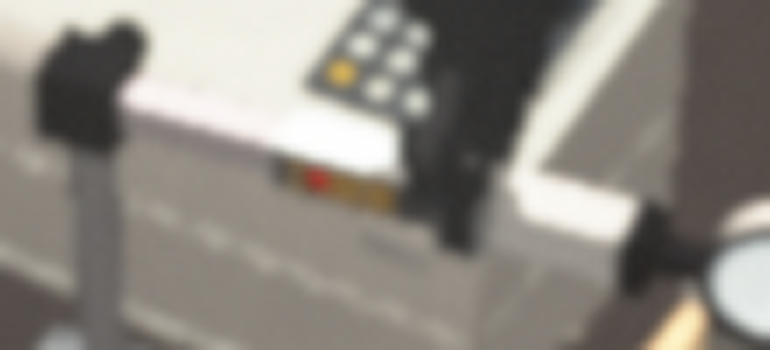

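```bash
python3 -m inch '[[0,0,0,0.02,-0.2,0,-1],[0,0,0,0.02,-0.2,0,-1],[0,0,0,0.02,-0.2,0,-1],[0,0,0,0.02,-0.2,0,-1],[0,0,0,0.02,-0.2,0,-1],[0,0,0,0.02,-0.2,0,-1],[0,0,0,0,0,0,-1],[0,0,0,0,0,0,-1],[0,0,0,0,0,0,-1],[0,0,0,0,0,0,-1]]' 30
```

```text
time_s: 21.85
tcp_pos: [0.5156, -0.1752, 0.2089]
tcp_rot: [0.001, 0.664, 0.747, 0.0]
wrist_force: [-1.4, 1.9, 8.3]
width: 0.0256
```

```bash
python3 -m inch '[[0,0,0,0,0.3,0.2,-1],[0,0,0,0,0.3,0.2,-1],[0,0,0,0,0,0,-0.3],[0,0,0,0,0,0,-0.1],[0,0,0,0,0,0,0.1],[0,0,0,0,0,0,0.3],[0,0,0,0,0,0,0.4],[0,0,0,0,0,0,0.4],[0,0,0,0,0,2,0.4],[0,0,0,0,0,5,0.4]]'
```

```text
time_s: 23.1
tcp_pos: [0.5147, -0.174, 0.2157]
tcp_rot: [-0.0, 0.664, 0.748, -0.0]
wrist_force: [0.1, -0.2, 0.8]
width: 0.0602
```

```bash
python3 -m inch '[[0,0,0,0,0,10,0.4],[0,0,0,0,0,12,0.4],[0,0,0,0,0,15,0.4],[0,0,0,0,0,15,0.4],[0,0,0,0,0,15,0.4],[0,0,0,0,0,15,0.4],[0,0,0,-15,0,5,0.4],[0,0,0,-25,0,0,0.4],[0,0,0,-25,0,0,0.4],[0,0,0,-25,0,0,0.4]]'
python3 - <<'E'
from cell import *
import cv2,pickle
s=get_state();print(s["tcp_pos"],s["tcp_rot"],s["wrist_force"])
pickle.dump(camera_params("wrist"),open("pw8","wb"))
a=camera("wrist")[:,:,::-1]
cv2.imwrite("pics/w8c.png",cv2.resize(a,None,fx=1.5,fy=1.5,interpolation=cv2.INTER_CUBIC))
a=camera("top")[:,:,::-1]
cv2.imwrite("pics/top8c.png",cv2.resize(a[140:230,220:380],None,fx=5,fy=5,interpolation=cv2.INTER_CUBIC))
E
```

```text
time_s: 24.35
tcp_pos: [0.4227, -0.174, 0.3022]
tcp_rot: [-0.001, 0.664, 0.747, -0.0]
wrist_force: [0.1, -0.2, 0.0]
width: 0.0598
[ 0.42272779 -0.17401407  0.30222646] [-5.06143805e-04  6.64313194e-01  7.47454046e-01 -4.17232888e-04] [ 0.05018511 -0.19599528  0.00294056]
```

View pics/w8c.png

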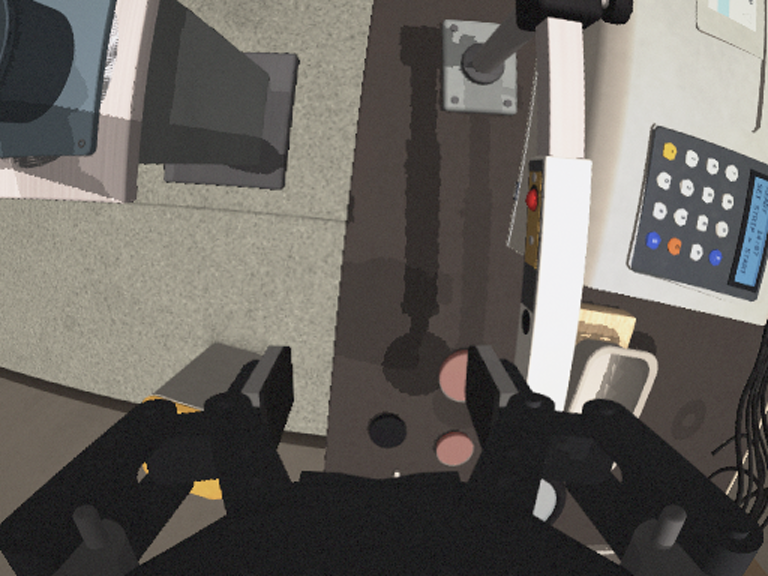

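View pics/top8c.png

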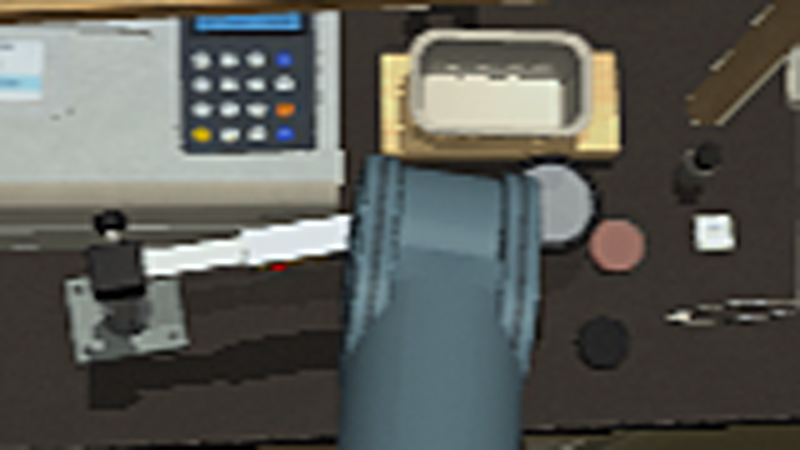

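Run:
```python
from h import *
import pickle
a=cv2.imread("pics/w8c.png")[140:290,490:620];cv2.imwrite("pics/w8d.png",cv2.resize(a,None,fx=4,fy=4))
p=pickle.load(open("pw8","rb"));c=lambda x,y:((x+.5)/1.5-.5,(y+.5)/1.5-.5)
k=onz(p,[c(545,157),c(591,160)],.213,True);m=k.mean(0);u=np.array([.1172,-.993,0])
print("travel",(m-[.4991,-.0223,.213])@u*1e3,"lens",m+.223*u,"dish wrist",onz(p,[c(462,376)],.014,True))
```

```text
travel 65.27252124314302 lens [ 0.53219763 -0.30864995  0.213     ] dish wrist [[ 0.52331994 -0.29768655  0.014     ]]
```

View pics/w8d.png

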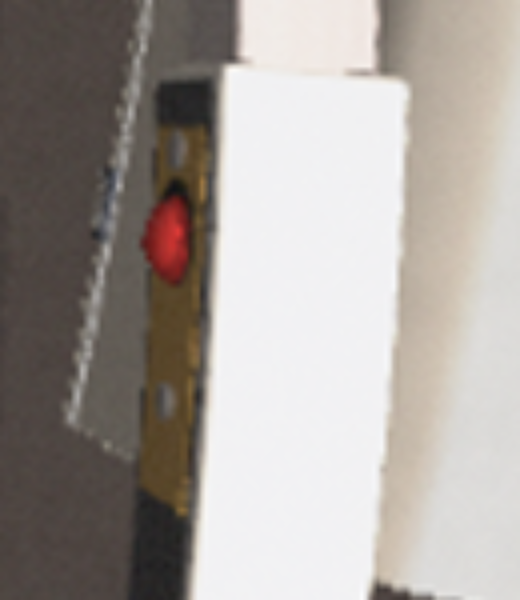

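Run:
```python
from h import *
import pickle
u=np.array([.1172,-.993,0]);n=np.array([-.993,-.1172,0])
p=pickle.load(open("pw1","rb"));c=lambda x,y:(350+(x+.5)/4-.5,20+(y+.5)/4-.5)
def rep(p,face,tip,lo,hi,top):
    t=onz(p,[tip,lo,hi],.2,True);f=onz(p,[top],.213,True)[0]
    print("protr beyond top edge line mm",(t[0]-f)@n*1e3,"along lo/hi",[(q-np.array([.5095,-.110,.2]))@u*1e3 for q in t])
rep(p,0,c(108,508),c(127,477),c(131,541),c(163,508))
p=pickle.load(open("pw8","rb"))
d=lambda x,y:((490+(x+.5)/4-.5+.5)/1.5-.5,(140+(y+.5)/4-.5+.5)/1.5-.5)
rep(p,0,d(142,240),d(175,195),d(178,285),d(210,240))
h=onz(p,[d(176,180),d(178,287)],.2,True);print([(q-np.array([.5095,-.110,.2]))@u*1e3 for q in h])
```

```text
protr beyond top edge line mm 6.082339866871004 along lo/hi [np.float64(-0.7130666364097105), np.float64(-7.1755965892670375), np.float64(5.749796627235507)]
protr beyond top edge line mm 4.438965315021365 along lo/hi [np.float64(-0.9071106562902747), np.float64(-6.876739032004932), np.float64(4.665534592646645)]
[np.float64(-8.80479418730081), np.float64(4.923439444476239)]
```

```bash
python3 -m inch '[[0,0,0,25,0,0,0.4],[0,0,0,30,0,0,0.4],[0,0,0,28,0,0,0.4],[0,0,0,10,0,-10,0.4],[0,0,0,0,0,-18,0.4],[0,0,0,0,0,-20,0.4],[0,0,0,0,0,-20,0.4],[0,0,0,0,0,-15,0.4],[0,0,0,0,0,-8,0.4],[0,0,0,0,0,-2,0.3]]' 30
```

```text
time_s: 25.7
tcp_pos: [0.5175, -0.1741, 0.2092]
tcp_rot: [-0.0, 0.664, 0.748, -0.0]
wrist_force: [0.6, 0.2, 0.0]
width: 0.0554
```

```bash
python3 -m inch '[[0,0,0,0,0,0,0.1],[0,0,0,0,0,0,-0.1],[0,0,0,0,0,0,-0.25],[0,0,0,0,0,0,-0.35],[0,0,0,0,0,0,-0.4],[0,0,0,0,0,0,-0.5],[0,0,0,0,0,0,-0.7],[0,0,0,0,0,0,-1],[0,0,0,0,0,0,-1],[0,0,0,0,0,0,-1]]' 30
```

```text
time_s: 26.95
tcp_pos: [0.5157, -0.1745, 0.2094]
tcp_rot: [-0.002, 0.665, 0.747, -0.002]
wrist_force: [-7.4, -1.7, 7.1]
width: 0.0257
```

```bash
python3 -m inch '[[0,0,0,-0.5,-0.2,0.1,-1],[0,0,0,-0.5,-0.2,0.1,-1],[0,0,0,0,-0.2,0,-1],[0,0,0,0,-0.2,0,-1],[0,0,0,0,-0.2,0,-1],[0,0,0,0,-0.2,0,-1],[0,0,0,0,-0.2,0,-1],[0,0,0,0,0,0,-1],[0,0,0,0,0,0,-1],[0,0,0,0,0,0,-1]]' 30
```

```text
time_s: 28.2
tcp_pos: [0.5157, -0.1749, 0.2095]
tcp_rot: [-0.001, 0.664, 0.748, -0.001]
wrist_force: [-6.1, 1.4, 3.3]
width: 0.0255
```

```bash
python3 -m inch '[[0,0,0,-0.3,-0.2,0,-1],[0,0,0,-0.3,-0.2,0,-1],[0,0,0,-0.2,-0.2,0,-1],[0,0,0,0,-0.2,0,-1],[0,0,0,0,-0.2,0,-1],[0,0,0,0,0,0,-1],[0,0,0,0,0,0,-1],[0,0,0,0,0,0,-1],[0,0,0,0,0,0,-1],[0,0,0,0,0,0,-1]]' 30
```

```text
time_s: 29.45
tcp_pos: [0.5158, -0.1764, 0.2096]
tcp_rot: [-0.0, 0.664, 0.748, -0.0]
wrist_force: [-2.1, 2.6, -5.9]
width: 0.0255
```

```bash
python3 -m inch '[[0,0,0,0,-0.2,-0.1,-1],[0,0,0,0,-0.2,-0.1,-1],[0,0,0,0,-0.2,0,-1],[0,0,0,0,-0.2,0,-1],[0,0,0,0,-0.2,0,-1],[0,0,0,0,0,0,-1],[0,0,0,0,0,0,-1],[0,0,0,0,0,0,-1],[0,0,0,0,0,0,-1],[0,0,0,0,0,0,-1]]' 30
```

```text
time_s: 30.7
tcp_pos: [0.5159, -0.1771, 0.2095]
tcp_rot: [-0.0, 0.664, 0.748, 0.0]
wrist_force: [-3.6, 4.6, -4.6]
width: 0.0255
```

```bash
python3 -m inch '[[0,0,0,0,-0.2,-0.1,-1],[0,0,0,0,-0.2,-0.1,-1],[0,0,0,0,-0.2,0,-1],[0,0,0,0,-0.2,0,-1],[0,0,0,0,0,0,-1],[0,0,0,0,0,0,-1],[0,0,0,0,0,0,-1],[0,0,0,0,0,0,-1],[0,0,0,0,0,0,-1],[0,0,0,0,0,0,-1]]' 30
```

```text
time_s: 31.95
tcp_pos: [0.5159, -0.1772, 0.2095]
tcp_rot: [-0.001, 0.664, 0.748, 0.0]
wrist_force: [-4.8, 5.6, -2.2]
width: 0.0254
```

```bash
python3 -m inch '[[0,0,0,-0.4,0.4,0,-1],[0,0,0,-0.4,0.4,0,-1],[0,0,0,0,0.4,0,-1],[0,0,0,0,0,0,-0.3],[0,0,0,0,0,0,-0.1],[0,0,0,0,0,0,0.1],[0,0,0,0,0,0,0.3],[0,0,0,0,0,0,0.4],[0,0,0,0,0,2,0.4],[0,0,0,0,0,5,0.4]]'
```

```text
time_s: 33.2
tcp_pos: [0.5151, -0.1771, 0.2165]
tcp_rot: [-0.0, 0.664, 0.748, -0.0]
wrist_force: [0.4, -0.5, -0.2]
width: 0.0596
```

```bash
python3 -m inch '[[0,0,0,0,0,10,0.4],[0,0,0,0,0,12,0.4],[0,0,0,0,0,15,0.4],[0,0,0,0,0,15,0.4],[0,0,0,0,0,15,0.4],[0,0,0,0,0,15,0.4],[0,0,0,-15,0,5,0.4],[0,0,0,-25,0,0,0.4],[0,0,0,-25,0,0,0.4],[0,0,0,-25,0,0,0.4]]'
python3 - <<'E'
from cell import *
from h import *
import pickle
p=camera_params("wrist");pickle.dump(p,open("pw9","wb"))
a=camera("wrist")[:,:,::-1];a=cv2.resize(a,None,fx=1.5,fy=1.5,interpolation=cv2.INTER_CUBIC)
cv2.imwrite("pics/w9c.png",a)
cv2.imwrite("pics/w9d.png",cv2.resize(a[140:290,490:620],None,fx=4,fy=4))
E
```

```text
time_s: 34.45
tcp_pos: [0.4231, -0.177, 0.303]
tcp_rot: [-0.001, 0.664, 0.747, -0.0]
wrist_force: [0.1, -0.0, 0.1]
width: 0.0595
```

View pics/w9d.png

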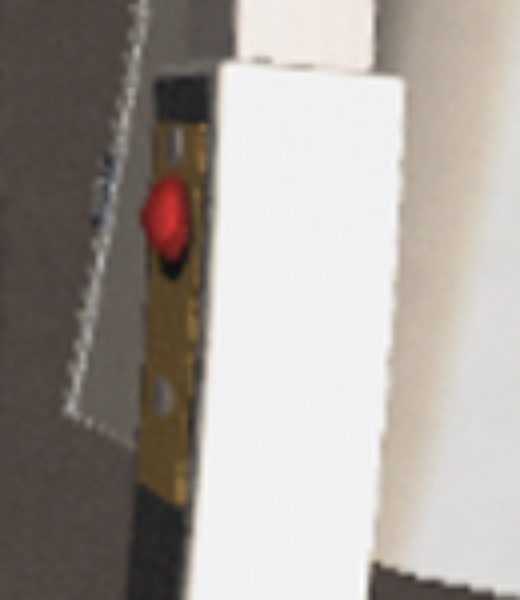

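Run:
```python
from h import *
import pickle
u=np.array([.1172,-.993,0]);n=np.array([-.993,-.1172,0]);S=np.array([.5095,-.110,.2])
for f,pk in(("wrist1.png","pw1"),("w8c.png","pw8"),("w9c.png","pw9")):
    a=cv2.imread("pics/"+f);sc=1
    if f[1]!='r': a=cv2.resize(a,(512,384),interpolation=cv2.INTER_AREA)
    a=cv2.resize(a[90:180,340:430],None,fx=4,fy=4,interpolation=cv2.INTER_CUBIC)
    b,g,r=[a[:,:,i].astype(int) for i in range(3)]
    m=((r-g>60)&(r-b>60)).astype(np.uint8);k,l,st,ce=cv2.connectedComponentsWithStats(m)
    i=1+st[1:,4].argmax();p=pickle.load(open(pk,"rb"))
    x,y,w,h,A=st[i];c=lambda X,Y:(340+(X+.5)/4-.5,90+(Y+.5)/4-.5)
    t=onz(p,[c(x,ce[i][1]),c(*ce[i]),c(x+w/2,y),c(x+w/2,y+h)],.2,True)-S
    print(f,st[i],"tip n",t[0]@n*1e3,"cen n,u",t[1]@n*1e3,t[1]@u*1e3,"ext",(t[3]-t[2])@u*1e3)
```

```text
wrist1.png [ 150  201   34   54 1350] tip n 18.331943643845023 cen n,u 14.255601376886126 -1.0221245685395712 ext 10.934259320038993
w8c.png [  44  146   28   54 1150] tip n 17.946882103346514 cen n,u 14.912271764549239 -1.150142164028563 ext 10.39192273670346
w9c.png [  43  131   29   53 1138] tip n 17.957778428626042 cen n,u 14.905956132460702 -1.06178412922274 ext 10.220989159255614
```

```bash
python3 -c "
from cell import *
s=get_state();print(s['time_s'],s['wrist_force'],s['qd'].max());print(sign_off())"
```

```text
34.5 [-3.78003961 -0.44836765 -0.81344867] 0.045774862934447734
the job is handed in; nothing more can be done
None
```

The sleeve is out at the next hole with the red button snapped out. The gripper is open and clear of the arm, and I handed the job in at 34.5 s of the 61 s allowed.

- **Press and pull:** I pinched the arm from above until the pads lay flat on the sleeve (about 25.6 mm opening), which pressed the button flush. Then I drew the sleeve out gently. The highest pull I read was about 10.7 N at the wrist, at the end of a call. The limit is 12 N between sleeve and button; that force itself isn't measured, and the wrist reading includes the sleeve's sliding friction.
- **Re-grip:** After I first let go, at about 65 mm travel, a picture showed the button lying at the lens-side edge of the new hole. I gripped again and drew the sleeve about 2 mm further. It then stopped: it moved about 0.1 mm while the force rose to 5.6 N.
- **Last checks:**
  - Travel is about 67 mm.
  - The button's tip stands about 18 mm from the arm's centre line, which is fully out.
  - The lens centre is roughly 10–13 mm from the dish centre.
  - The lens figure is worked out from the measured travel, not seen directly in the last picture.
- **Disagreements:**
  - My first rough reading of the button after release suggested it stood about 1.5 mm lower than at the start. The colour-mask measurement then showed it fully out in both pictures.
  - The very last wrist-force reading showed about 3.8 N in x with the gripper clear of everything, where the reading just before was near zero. I didn't look into it; it may be noise.

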